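# Short the test cage, then draw its sagging bolt and hold the gate ajar

## Robot

A 6-joint arm with a two-finger parallel gripper is mounted at the origin on the work surface. World frame = base frame: x ahead of the robot, y to its left, z up, the work surface at z = 0. Lengths are in m, angles in rad, forces in N, time in s.
With the tool pointing down it reaches from about 0.275 to 0.85 m from the base axis. Payload 5.2 kg.
Tool frame: the origin (TCP) lies where the fingers leave the gripper's body, on its centre line; the fingertips stand 73 mm ahead of it and the grasp point (between the pads) lies manip.grasp_offset ahead of it (manip.grasp_offset is the distance from the TCP to the grasp point, in m); z points along the fingers, y is the line along which they close (so a half turn about z gives the same grasp; the last joint's range is limited). The gripper opens to 85 mm and grips with 20 to 120 N. Pads are 22 mm wide; open, the fingers measure 114 mm over their backs; the gripper's body (76 mm by 85 mm) begins 54 mm behind the grasp point. The pads swing forward as they close: fully open they stand 13 mm farther back than shut.
Start: joints at [-1.469, 0.259, 1.535, -0, 1.348, -0.203], TCP at [0.165, -0.525, 0.304] pointing down, gripper open.
Joint ranges: [-3.14, 3.14], [-0.91, 2.08], [0.19, 2.58], [-1.22, 4.36], [0.22, 2.71], [-3.12, 3.12]. Speed limits (rad/s): [2.57, 2.57, 3.14, 3.14, 3.14, 3.14].

## Interface

Orientations are given as a unit quaternion [x, y, z, w].
In Python, from workcell import telemetry, optics, workorder, manip gives the robot as it stands. The module is installed in compiled form; this text tells all that it offers.
- The arm moves only by the tool move_arm, never from a script. Its argument "rows" is a list that holds one entry, the list of rows, each a list of 4 numbers: the shift along the world's x, y, z in units of 50 mm (1.0 is 50 mm), then the turn about the world's z in units of 8 degrees (1.0 is 8 degrees). In form: [[[dx, dy, dz, yaw], ...]]. A call has 1 to 8 rows; each row is the pose to reach, as a shift and turn from the pose commanded when the call began; what a row does not reach only later rows make up. A row lasts 1/8 s, in which the tool goes at most 62.5 mm and 10.7 degrees, less where a joint would pass 70% of its speed; a pose out of reach is approached as far as the arm can. A call with a gripper value outside its range is refused whole. "grip" is the gripper command: -1 is fully open, 1 is shut, values between are in proportion, set as the call begins (left out, the last holds). The fingers move at their own pace and stop on an object; "newtons" is the grip in N (left out, the last holds). Time passes only in rows, so rows that repeat a pose let the fingers close. It gives the time, the measured TCP pose, the force, the opening and the grip force at its end, in the units of the state.
- telemetry.sense(): the state, without advancing time (a new reading comes with each control period).
- optics.snapshot(name): name is "scene" or "side" or "wrist"; returns (picture, depth): 420x560x3 uint8, blue, green, red; 420x560 float32, m along the optical axis (not along the pixel's ray), 0 where there is no reading.
- optics.get_calibration(name): a dict with "K" (3x3 intrinsics, pixels), "k1" (the pictures are not rectified: a ray, as slopes to the right and down, at radius r is drawn at 1 + k1 r^2 times it, then the intrinsics apply), "R" (3x3) and "t" (3): a world point X has camera coordinates R X + t; the wrist camera has in their place "tool_from_camera" (4x4, takes a point from camera to tool coordinates, whose origin is the TCP and whose axes are the flange's). Camera axes: x right, y down, z forward; pixel columns grow to the right and rows downward; lengths in m; the calibration is good to about 2 mm. A picture is of the moment at which its call begins: read the wrist's pose just before it. get_calibration takes no time and is no camera call.
- workorder.job_done(): hands the job in; it is judged then, once.
Trained networks look in the newest picture that a camera, given by its name, has taken for a name from the list of things; names that differ only in an ending like _2 or _b are one class to them, and where a whole thing is asked for, a point or a joint stands for the part that bears it (a point fixed in the world has none). Each returns a list of dicts, best first, with "score" (0 to 1); they miss things now and then, are a little off and sometimes report something else, mostly with a low value. They report only what shows in the picture. A call takes as long as a camera call. They do not tell look-alikes from the thing itself.
- optics.cut_out(camera, thing): "mask" (420x560 bool, what is visible of it) and "location" ([row, column] in pixels, amid what is visible of it).
The state is a dict: "clock": time; "joint_positions": joint angles; "joint_velocities": joint speeds; "tau": joint torques, N m; "eef_pos": TCP position; "eef_rot": TCP orientation; "wrist_force": force on the tool from outside, world axes, zero at the start; "ft_torque": the same for the moment, N m; "grip_width": finger opening in m; "grip_force": force on a finger pad.
Only numpy, scipy, OpenCV 4.12 (cv2) and the standard library are available. Lean on these libraries where they do the work, as an engineer would, in place of code of your own. Each camera call takes 0.05 s, during which the arm holds its last target. There are 200 camera calls.

## Task

Move the spring clip from the white-stripped parking block onto the copper bar of the black discharge block, jaws well down over its top edge and near the middle, and let go of it. Only then take the red knob of the cage's sagging barrel bolt, lift it over the bent keeper lip while drawing it back, and swing the gate about 20 degrees ajar. Finish while still gripping the knob and holding the self-closing gate still and ajar with the bolt drawn back; leave the other things on the bench where they are.

Things in the scene. Friction and masses are not known exactly. Their poses are not given: they have to be found in the camera images.
- clip_center (a point): pivot of the brass spring clip (80 g), starts clipped on the parking strip; z up, jaws open along its x. Two orange grip rolls (12 dia, 24 long in y) 32 above it at x = +-17 (46 over all); jaws 22 wide in y reach 26 below. Pinch the rolls along x: at 29 over all (8 N) the tips are 18 apart, 26 is the stop; freed, clamps with 7 N. Fully seated its stop block rests on the edge, pivot 10 above it; opening fingers may drag it up some mm
- park_block: fixed grey block where the clip starts, 60 (x) x 90 (y) x 28 high; origin under its centre. In its middle a white upright strip 6 thick (x) and 64 long (y) rises to 75 above the bench
- discharge_block: fixed black block of the same shape with an upright copper bar (two copper strips with a white insulator between): 6 thick (x), 64 long (y), top edge 75 above the bench; origin under its centre. It may have changed places with the parking block
- bar_top (a point): middle of the top edge of the copper bar; axes as the discharge block (x across the 6 thickness, y along the edge)
- cage: fixed test cage, 250 (x) x 320 (y) x 151 high, origin under its centre; its gate closes the front, which looks along its own -x. Gate top 140 and bolt straps 142 above the bench. The gate hinges at the cage's +y side; the bolt points to its -y side, where the yellow keeper sits on the post
- gate_hinge (a point): point on the gate's upright hinge line, 140 above the bench; axes turn with the gate (gate shut: as the cage's; the gate extends along -y of it)
- keeper_lip (a point): middle of the upper edge of the keeper's bent-up lip. A tooth hanging from the bolt's nose stands behind it and overlaps it by 9 in height while the bolt sags, so that the bolt is stopped after about 7 of draw unless lifted by more than 9
- knob_center (a point): centre of the bolt's red knob, an upright square grip 14 x 14 x 36 high on a stem, in front of the gate and clear above it; 174 above the bench when sagged. It moves with bolt and gate; axes as the gate's. Drawing the bolt moves it towards the gate's +y (to the hinge)
- bolt_slide (a joint): how far the bolt is drawn back, m: 0 fully shot, 0.045 the stop. From 0.021 on its tooth is clear of keeper and lip. A light spring (2 to 4 N) pushes it back to shot
- bolt_lift (a joint): how far the bolt is lifted in its worn straps, m: 0 sagged, 0.015 the stop. It drops under its own weight (about 3 N)
- gate (a joint): gate angle, rad: 0 shut, grows as it opens towards the robot. A sprung hinge pulls it shut, 3 to 5 N felt at the knob; the knob is about 0.17 m from the hinge line when shot
- spool_mid (a point): bystander: reel of solder wire, 56 dia x 50 high; point at its centre
- flux_bottle: bystander: small amber bottle, 40 dia x 100 high; origin under its centre
- wrench: bystander: small steel wrench, 130 long, lying on the bench
- tip_tin: bystander: flat brass-coloured tin, 52 dia x 35 high; origin under its centre
- parts_bin: bystander: open blue parts bin, 100 x 120 x 50 high; origin under its centre
- brush: bystander: small brush, 150 long, lying on the bench
- spare_board: bystander: green circuit board, 90 x 130 x 6, lying flat; origin under its centre
There are look-alikes about, which are no part of the job. What is shaped like the part that bears clip_center but pink is not meant. Of the things shaped like the discharge_block, the black one is meant.

How it is judged:
By the outcome, as a careful person would: the job done as asked, in the order asked, and still so for the second after the job is handed in, while the arm keeps its last pose, push and grip.
It also fails if it takes over 50 s, if anything falls off the work surface, if the arm or the gripper's body presses on something with over 40 N, if the wrist force passes 120 N, or if a joint passes its speed limit or range.

## Working session

There is one attempt and no reset: what is moved stays moved. The work goes in short steps, Python scripts to look and compute and a tool call to move; the robot and the scene stay as the last step left them, time stands still between calls to the robot, and variables do not carry over. Pictures are saved under pics/ and viewed, at most 10 in all, crops included, and the job is handed in when it is done.

Besides the shell and the picture viewer there is one more tool, called after "Request:" by a JSON object that holds its "api" and its "payload". move_arm: Moves the arm, as the interface text tells. Its arguments: {"type":"object","properties":{"rows":{"type":"array"},"grip":{"type":"number"},"newtons":{"type":"number"}},"required":["rows"]}

```bash
mkdir -p pics
cat > h.py <<'E'
import numpy as np, cv2
from workcell import telemetry, optics, workorder, manip
from scipy.spatial.transform import Rotation as Rn
def cam(n):
    c=optics.get_calibration(n); K=np.array(c["K"])
    if n=="wrist":
        s=telemetry.sense(); T=np.eye(4);T[:3,:3]=Rn.from_quat(s["eef_rot"]).as_matrix();T[:3,3]=s["eef_pos"]
        M=T@np.array(c["tool_from_camera"])
    else:
        M=np.eye(4);R=np.array(c["R"]);M[:3,:3]=R.T;M[:3,3]=-R.T@np.array(c["t"])
    return K,c["k1"],M
def cloud(K,k1,M,d):
    v,u=np.mgrid[:420,:560].astype(np.float32)
    p=np.stack([u.ravel(),v.ravel()],1)[:,None].astype(np.float64)
    # forward model: distort = x(1+k1 r^2)
    n=cv2.undistortPoints(p,K,np.array([k1,0,0,0.]))[:,0].reshape(420,560,2)
    P=np.dstack([n*d[...,None],d])@M[:3,:3].T+M[:3,3]
    P[d<=0]=np.nan
    return P
def shot(n):
    C=cam(n); img,d=optics.snapshot(n); return img,cloud(*C,d),C
def proj(C,X):
    K,k1,M=C; x=(np.atleast_2d(X)-M[:3,3])@M[:3,:3]; s=x[:,:2]/x[:,2:]; s=s*(1+k1*(s**2).sum(1,keepdims=True))
    return s@K[:2,:2].T+K[:2,2]
E
python3 - <<'E'
from h import *
print(manip.grasp_offset, telemetry.sense())
for n in ["scene","side","wrist"]:
    img,P,C=shot(n); cv2.imwrite(f"pics/{n}0.png",img); np.save(f"{n}0.npy",P); print(n,C[2].round(3).tolist())
    for t in ["clip_center","park_block","discharge_block","cage","knob_center","keeper_lip"]:
        for r in optics.cut_out(n,t)[:3]:
            m=r["mask"]; q=P[m]; print(t,round(r["score"],2),np.round(r["location"]),m.sum(),np.nanmedian(q,0).round(3),np.nanpercentile(q,95,axis=0).round(3))
E
```

```text
0.0539 {'clock': 0.0, 'joint_positions': array([-1.46878166e+00,  2.59353926e-01,  1.53611963e+00, -7.77272293e-06,
        1.34798730e+00, -2.02807761e-01]), 'joint_velocities': array([5.34335207e-04, 6.99381495e-04, 4.65909107e-04, 2.07964461e-03,
       3.19940193e-05, 3.70377689e-04]), 'tau': array([ 8.56697134e-04, -4.46028793e+01, -2.90570551e+01, -6.76897944e-04,
        1.15659044e-02,  1.35362748e-05]), 'eef_pos': array([ 0.16504188, -0.52422541,  0.30305402]), 'eef_rot': array([ 9.88407315e-01,  1.51822619e-01,  4.32708667e-05, -9.33105982e-04]), 'wrist_force': array([0.4740386 , 1.15318759, 1.34999388]), 'ft_torque': array([ 0.03699157, -0.00584898, -0.01476522]), 'grip_force': 0.0, 'grip_width': 0.0853138651952061}
scene [[0.245, 0.723, -0.646, 1.15], [0.97, -0.171, 0.175, -0.195], [0.016, -0.669, -0.743, 0.902], [0.0, 0.0, 0.0, 1.0]]
clip_center 0.58 [274. 206.] 216 [ 0.567 -0.247  0.037] [ 0.578 -0.229  0.065]
clip_center 0.57 [230. 232.] 237 [ 0.486 -0.165  0.102] [ 0.505 -0.151  0.123]
clip_center 0.46 [276. 245.] 232 [ 0.59  -0.146  0.037] [ 0.606 -0.123  0.065]
park
[... 1333 characters left out ...]
0.029] [ 0.497 -0.336  0.074]
discharge_block 0.64 [317. 173.] 1165 [ 0.242 -0.302  0.029] [ 0.269 -0.25   0.073]
cage 0.56 [189. 344.] 9882 [0.685 0.021 0.145] [0.8   0.256 0.151]
knob_center 0.67 [294. 349.] 595 [ 0.644 -0.27   0.051] [ 0.665 -0.191  0.1  ]
knob_center 0.54 [176. 303.] 212 [0.577 0.07  0.127] [0.586 0.16  0.19 ]
keeper_lip 0.5 [214. 309.] 110 [ 0.572 -0.032  0.106] [ 0.591 -0.015  0.146]
wrist [[0.3, -0.917, -0.262, 0.232], [-0.954, -0.288, -0.082, -0.504], [-0.001, 0.275, -0.961, 0.374], [0.0, 0.0, 0.0, 1.0]]
discharge_block 0.69 [50. 85.] 5841 [ 0.239 -0.295  0.028] [ 0.265 -0.248  0.075]
discharge_block 0.62 [ 12. 236.] 2071 [ 0.316 -0.431  0.028] [ 0.332 -0.388  0.029]
```

View pics/scene0.png

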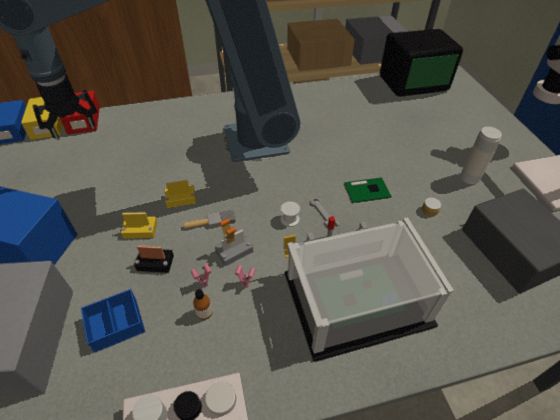

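View pics/side0.png

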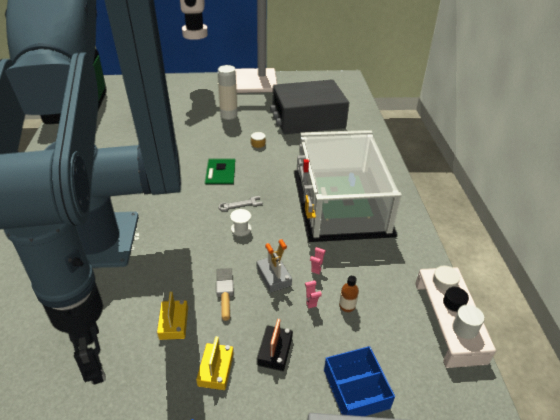

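The scene shows the orange-rolled brass clip on the grey block at scene (230,230) and side (276,252). The two pink clips at scene (203,277) and (245,277) are decoys. Three blocks look alike: yellow at scene (180,193) and (138,226), black at (154,259). The black one with the copper bar fits. The red knob is at (331,223) and the yellow keeper at (290,243).

```bash
cat > fit.py <<'E'
from h import *
Ps=[np.load(f"{n}0.npy") for n in ("scene","side")]
A=np.vstack([p.reshape(-1,3) for p in Ps]); A=A[~np.isnan(A[:,0])]
col=np.vstack([cv2.imread(f"pics/{n}0.png").reshape(-1,3) for n in ("scene","side")])[~np.isnan(np.vstack([p.reshape(-1,3) for p in Ps])[:,0])]
def near(c,r,z0,z1):
    k=(np.hypot(*(A[:,:2]-c).T)<r)&(A[:,2]>z0)&(A[:,2]<z1); return A[k],col[k]
def rect(q):
    r=cv2.minAreaRect(q[:,:2].astype(np.float32)*1000); return np.round(r[0],1),np.round(r[1],1),round(r[2],1),len(q)
def line(q):
    c=q[:,:2].mean(0); w,v=np.linalg.eigh(np.cov((q[:,:2]-c).T)); return c.round(4),q.mean(0)[2].round(4),np.degrees(np.arctan2(v[1,1],v[0,1])).round(1)%180,np.sqrt(w).round(4),len(q)
for nm,c in (("black",(.478,-.372)),("grey",(.487,-.163))):
    q,_=near(c,.07,.022,.034);print(nm,"blocktop",rect(q),line(q))
    q,_=near(c,.06,.066,.079);print(nm,"strip",rect(q),line(q),np.percentile(q[:,2],[5,50,95]))
q,cc=near((.487,-.163),.06,.085,.14); o=(cc[:,2]>150)&(cc[:,0]<90); print("rolls",line(q[o]),rect(q[o]),np.percentile(q[o],[2,50,98],axis=0).round(3))
q,cc=near((.58,.07),.05,.15,.2); print("knob",line(q),rect(q),np.percentile(q,[2,50,98],axis=0).round(3))
q,cc=near((.70,.09),.3,.146,.156); print("cagetop",rect(q))
q,cc=near((.574,-.033),.05,.08,.15);o=(cc[:,2]>120)&(cc[:,0]<80);print("keeper",np.percentile(q[o],[2,50,98],axis=0).round(3))
q,cc=near((.60,.1),.2,.134,.1455); q=q[q[:,0]<.66]; print("gatetop",line(q),np.percentile(q,[2,50,98],axis=0).round(3))
E
python3 fit.py
python3 - <<'E'
import cv2,numpy as np
a=cv2.imread("pics/side0.png");s=cv2.imread("pics/scene0.png")
f=lambda i,r,c:cv2.resize(i[r:r+75,c:c+100],(400,300),interpolation=cv2.INTER_CUBIC)
cv2.imwrite("pics/crop.png",np.vstack([np.hstack([f(a,225,230),f(a,310,225)]),np.hstack([f(s,205,190),f(s,190,270)])]))
E
```

```text
black blocktop (array([ 467.9, -373.5]), array([94.9, 64.3]), 72.5, 1313) (array([ 0.4706, -0.376 ]), np.float64(0.0283), np.float64(71.4), array([0.0183, 0.0277]), 1313)
black strip (array([ 468.1, -373.4]), array([65.8, 10.8]), 73.2, 192) (array([ 0.4679, -0.3739]), np.float64(0.0736), np.float64(72.3), array([0.0025, 0.0193]), 192) [0.06701307 0.07448096 0.07793098]
grey blocktop (array([ 480. , -157.5]), array([65.3, 92.9]), 20.0, 924) (array([ 0.483 , -0.1642]), np.float64(0.0284), np.float64(112.0), array([0.0192, 0.0266]), 924)
grey strip (array([ 480.2, -157.9]), array([18.7, 63.9]), 16.6, 123) (array([ 0.4829, -0.1641]), np.float64(0.0726), np.float64(107.0), array([0.0051, 0.019 ]), 123) [0.06640691 0.07302904 0.07775016]
rolls (array([ 0.4821, -0.1661]), np.float64(0.1217), np.float64(21.400000000000006), array([0.0071, 0.0175]), 128) (array([ 482.5, -165.8]), array([48.2, 25.5]), 23.2, 128) [[ 0.459 -0.183  0.106]
 [ 0.48  -0.166  0.122]
 [ 0.506 -0.149  0.126]]
knob (array([0.5792, 0.072 ]), np.float64(0.1776), np.float64(4.300000000000011), array([0.0045, 0.0055]), 179) (array([589.6,  68.4]), array([19.7, 44.5]), 68.3, 179) [[0.57  0.066 0.15 ]
 [0.58  0.071 0.179]
 [0.587 0.081 0.194]]
cagetop (array([687.8, 123.3]), array([248.3, 326.2]), 1.4, 8842)
keeper [[ 0.569 -0.041  0.089]
 [ 0.578 -0.033  0.098]
 [ 0.595  0.004  0.147]]
gatetop (array([0.6174, 0.1121]), np.float64(0.1434), np.float64(88.1), array([0.0248, 0.0859]), 2055) [[ 0.571 -0.031  0.136]
 [ 0.618  0.11   0.144]
 [ 0.658  0.263  0.145]]
```

View pics/crop.png

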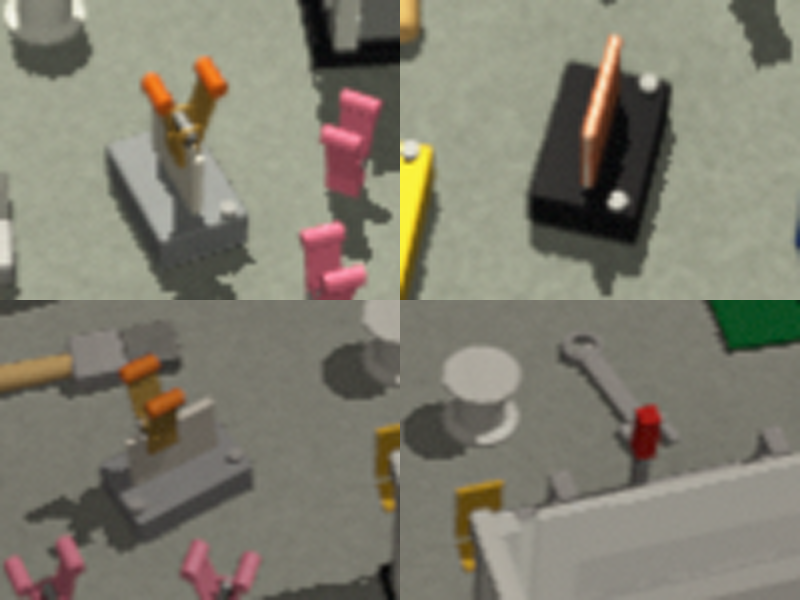

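The crop confirms both. The brass clip with orange rolls straddles the white strip on the grey block (side ~276,250). The black block with the copper bar is at side ~(276,348), and it's the only black one. The pink clips are left alone. I'm moving to hover over the clip.

Request:
{"api": "move_arm", "payload": {"rows": [[[0.7,0.8,-0.1,1.3],[1.5,1.7,-0.2,2.6],[2.3,2.6,-0.3,3.9],[3.1,3.5,-0.4,5.2],[3.9,4.4,-0.5,6.5],[4.6,5.2,-0.6,7.8],[5.3,6.0,-0.7,9.1],[5.8,6.6,-0.8,10.4]]], "grip": -1, "newtons": 20}}

```text
clock: 2.05
eef_pos: [0.4563, -0.1928, 0.264]
eef_rot: [0.636, 0.772, 0.0, 0.0]
wrist_force: [-0.3, -0.1, -0.8]
grip_width: 0.0854
grip_force: 0.0
```

Request:
{"api": "move_arm", "payload": {"rows": [[[0.55,0.56,-0.1,1.16],[0.55,0.56,-0.1,1.16],[0.55,0.56,-0.1,1.16]]]}}

```text
clock: 2.42
eef_pos: [0.4823, -0.1668, 0.2589]
eef_rot: [0.574, 0.819, -0.0, -0.0]
wrist_force: [0.0, -0.2, 0.1]
grip_width: 0.085
grip_force: 0.0
```

```bash
cat > st.py <<'E'
from h import *
def st():
    s=telemetry.sense(); R=Rn.from_quat(s["eef_rot"]).as_matrix()
    print("t",round(s["clock"],2),"p",s["eef_pos"].round(4),"closeyaw",np.degrees(np.arctan2(R[1,1],R[0,1])).round(2),"tilt",R[:,2].round(3),"q",s["joint_positions"].round(2),"F",np.round(s["wrist_force"],1),"w",round(s["grip_width"],4),"gf",round(s["grip_force"],1))
    return s,R
if __name__=="__main__": st()
E
python3 - <<'E'
from st import *
from fit import line,rect
st()
img,P,C=shot("wrist"); cv2.imwrite("pics/w1.png",img)
for r in optics.cut_out("wrist","clip_center")[:2]:
    q=P[r["mask"]];print(r["score"],r["location"],np.nanmedian(q,0))
o=(img[...,2]>150)&(img[...,0]<90)&(P[...,2]>.1)&(P[...,2]<.14)
q=P[o];print("rolls",line(q),rect(q),np.percentile(q,[2,50,98],axis=0).round(4))
k=(P[...,2]>.07)&(P[...,2]<.078)&(np.hypot(P[...,0]-.482,P[...,1]+.16)<.05);q=P[k];print("strip",line(q),rect(q))
k=(P[...,2]>.024)&(P[...,2]<.032)&(np.hypot(P[...,0]-.482,P[...,1]+.16)<.07);q=P[k];print("block",line(q),rect(q))
E
```

```text
black blocktop (array([ 467.9, -373.5]), array([94.9, 64.3]), 72.5, 1313) (array([ 0.4706, -0.376 ]), np.float64(0.0283), np.float64(71.4), array([0.0183, 0.0277]), 1313)
black strip (array([ 468.1, -373.4]), array([65.8, 10.8]), 73.2, 192) (array([ 0.4679, -0.3739]), np.float64(0.0736), np.float64(72.3), array([0.0025, 0.0193]), 192) [0.06701307 0.07448096 0.07793098]
grey blocktop (array([ 480. , -157.5]), array([65.3, 92.9]), 20.0, 924) (array([ 0.483 , -0.1642]), np.float64(0.0284), np.float64(112.0), array([0.0192, 0.0266]), 924)
grey strip (array([ 480.2, -157.9]), array([18.7, 63.9]), 16.6, 123) (array([ 0.4829, -0.1641]), np.float64(0.0726), np.float64(107.0), array([0.0051, 0.019 ]), 123) [0.06640691 0.07302904 0.07775016]
rolls (array([ 0.4821, -0.1661]), np.float64(0.1217), np.float64(21.400000000000006), array([0.0071, 0.0175]), 128) (array([ 482.5, -165.8]), array([48.2, 25.5]), 23.2, 128) [[ 0.459 -0.183  0.106]
 [ 0.48  -0.166  0.122]
 [ 0.506 -0.149  0.126]]
knob (array([0.5792, 0.072 ]), np.float64(0.1776), np.float64(4.300000000000011), array([0.0045, 0.0055]), 179)
[... 582 characters left out ...]
0.0
0.94 [300.3, 323.6] [ 0.56101152 -0.25832497  0.04874551]
0.92 [218.1, 279.9] [ 0.48170066 -0.16365925  0.11849515]
rolls (array([ 0.4823, -0.1619]), np.float64(0.1211), np.float64(43.099999999999994), array([0.0103, 0.0267]), 1223) (array([538.2, -95.2]), array([231.2,  42.7]), 50.7, 1223) [[ 0.4585 -0.1812  0.1105]
 [ 0.4739 -0.1635  0.122 ]
 [ 0.5052 -0.1465  0.1239]]
strip (array([ 0.476 , -0.1495]), np.float64(0.0752), np.float64(110.3), array([0.0025, 0.018 ]), 372) (array([ 478.4, -156.2]), array([13.9, 63.4]), 12.5, 372)
block (array([ 0.473 , -0.1421]), np.float64(0.028), np.float64(124.4), array([0.0182, 0.0191]), 3468) (array([ 478.5, -156.4]), array([60.1, 89.1]), 20.0, 3468)
```

View pics/w1.png

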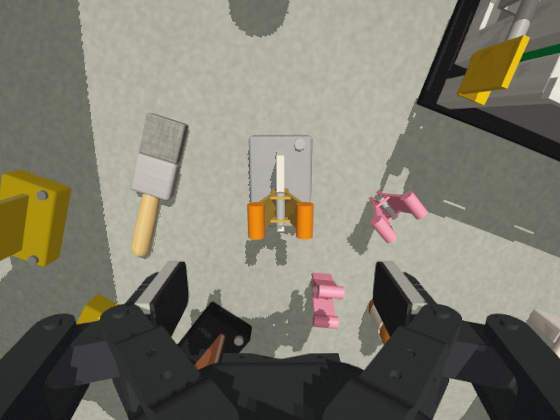

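The wrist view shows the rolls at (256,221) and (305,221), parallel to the pads. The yaw is right and the position is about 2 mm off. I'm descending and pinching.

Request:
{"api": "move_arm", "payload": {"rows": [[[0,0.05,-0.5,0],[0,0.05,-1.0,0],[0,0.05,-1.5,0],[0,0.05,-1.82,0],[0,0.05,-1.82,0]]]}}

```text
clock: 3.15
eef_pos: [0.4814, -0.1647, 0.167]
eef_rot: [0.575, 0.818, -0.0, -0.001]
wrist_force: [-0.4, 0.7, 0.1]
grip_width: 0.0857
grip_force: 0.0
```

Request:
{"api": "move_arm", "payload": {"rows": [[[0,0,0,0],[0,0,0,0],[0,0,0,0],[0,0,0,0],[0,0,0,0],[0,0,0,0]]], "grip": 1, "newtons": 22}}

```text
clock: 3.9
eef_pos: [0.4846, -0.165, 0.1708]
eef_rot: [0.574, 0.819, 0.0, 0.003]
wrist_force: [0.4, 0.2, 12.1]
grip_width: 0.024
grip_force: 23.8
```

Request:
{"api": "move_arm", "payload": {"rows": [[[0,0,0.1,0],[0,0,0.3,0],[0,0,0.6,0],[0,0,1.0,0],[0,0,1.4,0],[0,0,1.6,0],[0,0,1.6,0]]]}}

```text
clock: 4.78
eef_pos: [0.4828, -0.1643, 0.2488]
eef_rot: [0.574, 0.819, 0.0, 0.001]
wrist_force: [-0.0, -0.5, -1.1]
grip_width: 0.0246
grip_force: 22.6
```

```bash
sed -i '/^for nm/,$d' fit.py
python3 - <<'E'
from st import *
from fit import line,rect
s,R=st()
n="side"
img,P,C=shot("wrist"); cv2.imwrite("pics/w2.png",img)
img2,P2,C2=shot("side"); cv2.imwrite("pics/s2.png",img2)
T=s["eef_pos"]
for nm,I,Q in (("wrist",img,P),("side",img2,P2)):
    o=(I[...,2]>140)&(I[...,0]<90)&(np.linalg.norm(Q[...,:2]-T[:2],axis=2)<.05)&(Q[...,2]>.15)
    q=(Q[o]-T)@R; print(nm,len(q),"tool frame pct",np.percentile(q,[3,50,97],axis=0).round(4).tolist())
cv2.imwrite("pics/m2.png",np.hstack([cv2.resize(img[60:420,100:460],(400,400)),cv2.resize(img2[170:290,220:340],(400,400))]))
E
```

```text
t 4.78 p [ 0.4828 -0.1643  0.2488] closeyaw 19.94 tilt [ 0.001 -0.001 -1.   ] q [-0.55  0.23  1.71 -0.    1.2  -0.9 ] F [-0.  -0.5 -1.1] w 0.0246 gf 22.6
wrist 3742 tool frame pct [[-0.0104, -0.0113, 0.0434], [0.0062, -0.0009, 0.0458], [0.0127, 0.0109, 0.0877]]
side 63 tool frame pct [[-0.0122, -0.0099, 0.0425], [-0.0036, 0.0012, 0.0458], [0.0106, 0.0095, 0.0506]]
```

View pics/m2.png

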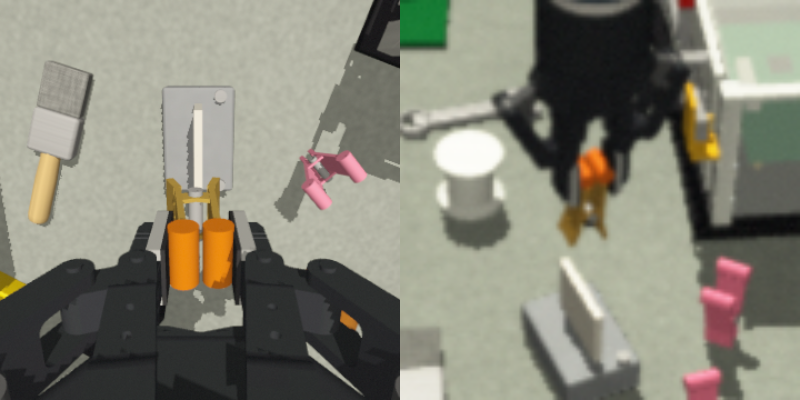

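The wrist crop shows the clip pinched centrally with its jaws open and clear of the strip. The side crop agrees. I'm carrying it over the copper bar.

Request:
{"api": "move_arm", "payload": {"rows": [[[-0.05,-0.5,0.1,-0.6],[-0.1,-1.2,0.1,-1.3],[-0.15,-2.0,0.1,-2.2],[-0.2,-2.8,0.1,-3.1],[-0.25,-3.5,0.1,-4.0],[-0.3,-4.0,0.1,-4.5],[-0.3,-4.18,0.1,-4.69],[-0.3,-4.18,0.1,-4.69]]]}}

```text
clock: 5.88
eef_pos: [0.4675, -0.3729, 0.2524]
eef_rot: [0.807, 0.591, 0.0, -0.001]
wrist_force: [0.6, -0.0, -1.5]
grip_width: 0.0243
grip_force: 22.6
```

Run:
```python
from st import *
from fit import line,rect
s,R=st()
img,P,C=shot("wrist"); cv2.imwrite("pics/w3.png",img)
img2,P2,C2=shot("side");img3,P3,C3=shot("scene")
T=s["eef_pos"]
c=np.array([.468,-.3735])
for nm,I,Q in (("wrist",img,P),("side",img2,P2),("scene",img3,P3)):
    d=np.hypot(Q[...,0]-c[0],Q[...,1]-c[1])
    k=(Q[...,2]>.069)&(Q[...,2]<.0785)&(d<.045);q=Q[k]
    if len(q)>20: print(nm,"bar",line(q),rect(q))
    k=(Q[...,2]>.024)&(Q[...,2]<.032)&(d<.065);q=Q[k]
    if len(q)>20: print(nm,"block",line(q),rect(q))
cv2.imwrite("pics/m3.png",np.hstack([cv2.resize(img[60:420,100:460],(400,400)),cv2.resize(img2[240:400,200:360],(400,400))]))
```

```text
t 5.88 p [ 0.4675 -0.3729  0.2524] closeyaw -17.55 tilt [-0.     0.001 -1.   ] q [-0.86  0.38  1.49  0.    1.27 -0.55] F [ 0.6 -0.  -1.5] w 0.0243 gf 22.6
wrist bar (array([ 0.4693, -0.3641]), np.float64(0.075), np.float64(72.5), array([0.0016, 0.0144]), 416) (array([ 468.9, -365.1]), array([49.3,  5. ]), 72.5, 416)
wrist block (array([ 0.4696, -0.3648]), np.float64(0.028), np.float64(82.1), array([0.0179, 0.0232]), 4473) (array([ 467. , -371.6]), array([88.8, 60.2]), 72.7, 4473)
side bar (array([ 0.4659, -0.3752]), np.float64(0.0749), np.float64(72.9), array([0.002 , 0.0198]), 87) (array([ 466.3, -373.3]), array([67.1,  6.4]), 73.0, 87)
side block (array([ 0.4653, -0.3787]), np.float64(0.0287), np.float64(69.6), array([0.0187, 0.0263]), 805) (array([ 465.9, -373.7]), array([92.4, 60.8]), 73.0, 805)
scene bar (array([ 0.4701, -0.3708]), np.float64(0.0733), np.float64(72.1), array([0.0023, 0.0188]), 78) (array([ 468.9, -372. ]), array([63.9, 10. ]), 70.7, 78)
scene block (array([ 0.4805, -0.369 ]), np.float64(0.0276), np.float64(86.5), array([0.0138, 0.027 ]), 390) (array([ 471.6, -371.9]), array([89.4, 60.7]), 75.5, 390)
```

View pics/m3.png

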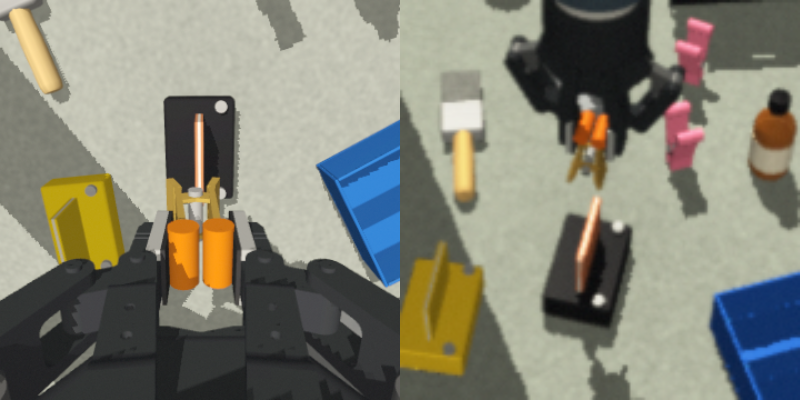

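The wrist and side crops show the copper bar lying between the open jaws. I'm descending.

Request:
{"api": "move_arm", "payload": {"rows": [[[0,0,-0.3,0],[0,0,-0.7,0],[0,0,-1.1,0],[0,0,-1.35,0],[0,0,-1.5,0],[0,0,-1.58,0],[0,0,-1.58,0]]]}}

```text
clock: 6.9
eef_pos: [0.4677, -0.3732, 0.174]
eef_rot: [0.807, 0.591, 0.0, 0.0]
wrist_force: [1.2, 0.2, -0.8]
grip_width: 0.0241
grip_force: 22.6
```

Request:
{"api": "move_arm", "payload": {"rows": [[[0,0,-0.06,0],[0,0,-0.12,0],[0,0,-0.12,0]]]}}

```text
clock: 7.28
eef_pos: [0.4685, -0.374, 0.1706]
eef_rot: [0.807, 0.591, 0.0, 0.002]
wrist_force: [-0.5, 2.2, 10.7]
grip_width: 0.0243
grip_force: 23.2
```

Request:
{"api": "move_arm", "payload": {"rows": [[[0,0,0,0],[0,0,-0.03,0],[0,0,-0.05,0]]], "grip": 0.2, "newtons": 20}}

```text
clock: 7.65
eef_pos: [0.4685, -0.3739, 0.1672]
eef_rot: [0.807, 0.591, 0.0, 0.002]
wrist_force: [1.1, 0.5, 12.0]
grip_width: 0.0343
grip_force: 9.7
```

Request:
{"api": "move_arm", "payload": {"rows": [[[0,0,-0.03,0],[0,0,-0.05,0],[0,0,-0.05,0]]], "grip": 0.0}}

```text
clock: 8.02
eef_pos: [0.4682, -0.3737, 0.164]
eef_rot: [0.807, 0.591, 0.0, 0.001]
wrist_force: [0.5, 1.1, 8.6]
grip_width: 0.0425
grip_force: 7.6
```

Request:
{"api": "move_arm", "payload": {"rows": [[[0,0,-0.02,0],[0,0,-0.02,0],[0,0,-0.02,0],[0,0,-0.02,0]]], "grip": -0.9}}

```text
clock: 8.52
eef_pos: [0.4675, -0.3731, 0.1616]
eef_rot: [0.807, 0.591, -0.0, -0.0]
wrist_force: [1.4, -0.3, 0.2]
grip_width: 0.081
grip_force: 0.0
```

Request:
{"api": "move_arm", "payload": {"rows": [[[0,0,0.4,0],[0,0,1.0,0],[0,0,1.8,0],[0,0,2.6,0],[0,0,2.8,0],[0,0,2.8,0]]], "grip": -1}}

```text
clock: 9.28
eef_pos: [0.4676, -0.3731, 0.3019]
eef_rot: [0.807, 0.591, 0.0, 0.0]
wrist_force: [-0.7, 0.1, -0.6]
grip_width: 0.0857
grip_force: 0.0
```

Run:
```python
from st import *
from fit import line,rect
st(); im=[]
for n in ("wrist","side","scene"):
    I,Q,C=shot(n); im.append(I)
    d=np.hypot(Q[...,0]-.4675,Q[...,1]+.373)
    o=(I[...,2]>140)&(I[...,0]<90)&(I[...,1]>60)&(d<.035)&(Q[...,2]>.09)&(Q[...,2]<.14);q=Q[o]
    print(n,len(q),np.percentile(q,[3,50,97],axis=0).round(4).tolist(), rect(q))
    d=np.hypot(Q[...,0]-.58,Q[...,1]-.07)
    o=(I[...,2]>100)&(I[...,0]<60)&(I[...,1]<60)&(d<.04)&(Q[...,2]>.14)&(Q[...,2]<.21);q=Q[o]
    if len(q)>5:
        t=q[q[:,2]>q[:,2].max()-.005];print(n,"knob",len(q),np.percentile(q,[3,50,97],axis=0).round(4).tolist(),"top",len(t),t.mean(0).round(4),rect(t))
f=lambda i,x,y:cv2.resize(i[y:y+80,x:x+80],(400,400),interpolation=2)
cv2.imwrite("pics/m4.png",np.hstack([f(im[1],240,300),f(im[2],115,215)]))
```

```text
t 9.28 p [ 0.4676 -0.3731  0.3019] closeyaw -17.58 tilt [ 0.    -0.001 -1.   ] q [-0.86  0.35  1.42 -0.    1.38 -0.55] F [-0.7  0.1 -0.6] w 0.0857 gf 0.0
wrist 981 [[0.4452, -0.3869, 0.0916], [0.4759, -0.371, 0.1222], [0.489, -0.356, 0.1244]] (array([ 466.5, -372.5]), array([24.8, 45.6]), 72.6, 981)
side 136 [[0.4436, -0.3908, 0.1149], [0.4698, -0.3758, 0.1225], [0.4881, -0.3584, 0.1257]] (array([ 466.5, -374.5]), array([25.5, 44.9]), 73.1, 136)
side knob 9 [[0.5767, 0.0673, 0.1815], [0.5793, 0.0687, 0.1913], [0.5801, 0.077, 0.1939]] top 6 [0.5783 0.0709 0.1923] (array([578.5,  72.5]), array([9.9, 2.7]), 83.6, 6)
scene 59 [[0.4469, -0.3874, 0.1201], [0.459, -0.3727, 0.1225], [0.491, -0.3577, 0.1253]] (array([ 468.6, -372.9]), array([23.7, 44.6]), 73.7, 59)
scene knob 21 [[0.5742, 0.0688, 0.1895], [0.5801, 0.074, 0.192], [0.5852, 0.0792, 0.1935]] top 21 [0.5804 0.0743 0.1919] (array([579.6,  73.9]), array([11.2, 11.1]), 87.7, 21)
```

View pics/m4.png

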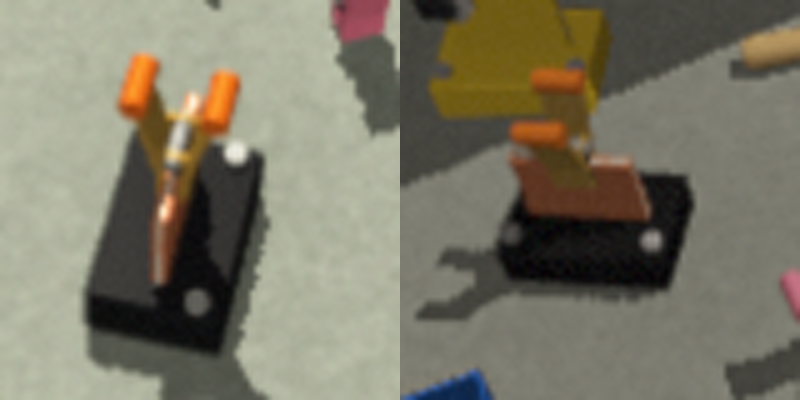

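Both crops show the clip seated upright near the middle of the copper bar. The roll tops are at z≈0.1225, so the pivot is at ≈0.085, fully down. Next is the knob.

Request:
{"api": "move_arm", "payload": {"rows": [[[0.2,0.8,0,0.3],[0.5,1.8,0,0.6],[0.8,3.0,0,0.9],[1.1,4.2,0,1.2],[1.4,5.4,0,1.5],[1.7,6.6,0,1.8],[2.0,7.7,0,2.1],[2.2,8.4,0,2.4]]]}}

```text
clock: 10.42
eef_pos: [0.5773, 0.0497, 0.3002]
eef_rot: [0.696, 0.718, -0.001, -0.001]
wrist_force: [0.3, -0.6, -0.6]
grip_width: 0.0856
grip_force: 0.0
```

Request:
{"api": "move_arm", "payload": {"rows": [[[0.04,0.5,0,0],[0.04,0.5,0,0],[0.04,0.5,0,0]]]}}

```text
clock: 10.8
eef_pos: [0.5792, 0.0714, 0.3009]
eef_rot: [0.697, 0.717, -0.001, -0.001]
wrist_force: [0.3, -0.5, -0.2]
grip_width: 0.0852
grip_force: 0.0
```

Run:
```python
from st import *
from fit import line,rect
st()
for n in ("wrist","side","scene"):
    I,Q,C=shot(n)
    if n=="wrist": cv2.imwrite("pics/w5.png",I)
    d=np.hypot(Q[...,0]-.58,Q[...,1]-.07)
    o=(I[...,2]>90)&(I[...,0]<60)&(I[...,1]<60)&(d<.04)&(Q[...,2]>.14)&(Q[...,2]<.21);q=Q[o]
    if len(q)>5:
        t=q[q[:,2]>.189];print(n,"knob",len(q),np.percentile(q,[3,50,97],axis=0).round(4).tolist(),"top",len(t),t.mean(0).round(4),rect(t))
    if n=="wrist":
        k=(Q[...,2]>.1365)&(Q[...,2]<.1435)&(Q[...,0]>.55)&(Q[...,0]<.64)
        print("gate-level",np.percentile(Q[k],[1,10,50,90,99],axis=0).round(4).tolist())
        for y in np.arange(-.04,.28,.02):
            kk=(abs(Q[...,1]-y)<.004)&(Q[...,0]<.66)&(Q[...,2]>.12); q=Q[kk]
            if len(q): print(round(y,2),"x",np.percentile(q[:,0],[2,98]).round(4),"z",np.percentile(q[:,2],[2,50,98]).round(4))
```

```text
t 10.8 p [0.5792 0.0714 0.3009] closeyaw 1.63 tilt [-0.002 -0.    -1.   ] q [-0.07  0.32  1.46 -0.    1.37 -0.1 ] F [ 0.3 -0.5 -0.2] w 0.0852 gf 0.0
wrist knob 757 [[0.5711, 0.0701, 0.1619], [0.5773, 0.0806, 0.1913], [0.5836, 0.083, 0.1929]] top 485 [0.5774 0.0766 0.1918] (array([577.4,  76.1]), array([12.8, 14. ]), 1.9, 485)
gate-level [[0.5675, -0.0102, 0.1375], [0.576, 0.0236, 0.1393], [0.593, 0.1299, 0.1404], [0.5978, 0.1974, 0.1424], [0.6005, 0.2164, 0.1433]]
-0.04 x [0.5699 0.6147] z [0.1374 0.1504 0.1513]
-0.02 x [0.5705 0.6587] z [0.122  0.1455 0.1514]
0.0 x [0.5763 0.656 ] z [0.1212 0.1454 0.1467]
0.02 x [0.5722 0.6533] z [0.1393 0.1453 0.1468]
0.04 x [0.5763 0.658 ] z [0.1216 0.1455 0.1469]
0.06 x [0.5096 0.6551] z [0.1401 0.2958 0.3071]
0.08 x [0.5091 0.6416] z [0.1453 0.3044 0.3217]
0.1 x [0.5741 0.6584] z [0.1215 0.1454 0.1469]
0.12 x [0.5736 0.6582] z [0.1207 0.1454 0.1469]
0.14 x [0.5731 0.6582] z [0.1214 0.1455 0.147 ]
0.16 x [0.5688 0.6585] z [0.122  0.1453 0.147 ]
0.18 x [0.5752 0.6584] z [0.1228 0.1455 0.1471]
0.2 x [0.5889 0.6585] z [0.1393 0.1456 0.1472]
0.22 x [0.5874 0.6593] z [0.1243 0.1454 0.1472]
side knob 52 [[0.5708, 0.0658, 0.1583], [0.5761, 0.0686, 0.1793], [0.5809, 0.0731, 0.1947]] top 13 [0.5758 0.0694 0.1927] (array([575.3,  70.1]), array([7. , 9.4]), 34.0, 13)
scene knob 58 [[0.5763, 0.0693, 0.1606], [0.5846, 0.0751, 0.1839], [0.5863, 0.0814, 0.1942]] top 23 [0.5808 0.0743 0.192 ] (array([580.1,  74.7]), array([11.7, 14. ]), 6.9, 23)
```

View pics/w5.png

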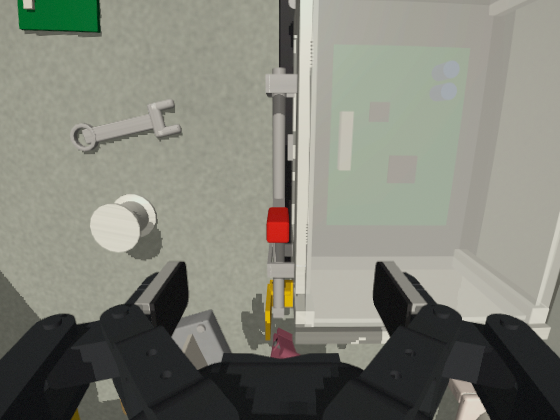

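The wrist view shows the red knob at (278,225), square to the pads and about 2–4 mm off-centre. The keeper is at (275,305). I'm descending and gripping.

Request:
{"api": "move_arm", "payload": {"rows": [[[-0.03,0.08,-0.4,0],[-0.03,0.08,-0.9,0],[-0.03,0.08,-1.25,0],[-0.03,0.08,-1.4,0],[-0.03,0.08,-1.4,0]]]}}

```text
clock: 11.58
eef_pos: [0.578, 0.0753, 0.2317]
eef_rot: [0.697, 0.717, -0.0, -0.0]
wrist_force: [0.7, 0.8, 0.1]
grip_width: 0.0853
grip_force: 0.0
```

Request:
{"api": "move_arm", "payload": {"rows": [[[0,0,0,0],[0,0,0,0],[0,0,0,0],[0,0,0,0],[0,0,0,0],[0,0,0,0],[0,0,0,0]]], "grip": 1, "newtons": 60}}

```text
clock: 12.45
eef_pos: [0.5776, 0.0758, 0.2323]
eef_rot: [0.697, 0.717, -0.0, -0.0]
wrist_force: [-4.3, -1.7, 5.8]
grip_width: 0.0128
grip_force: 59.3
```

Request:
{"api": "move_arm", "payload": {"rows": [[[0,0,0.1,0],[0,0,0.2,0],[0,0,0.26,0],[0,0,0.26,0],[0,0,0.26,0]]]}}

```text
clock: 13.08
eef_pos: [0.5776, 0.0759, 0.2446]
eef_rot: [0.697, 0.717, -0.0, -0.0]
wrist_force: [-4.8, -0.0, -2.4]
grip_width: 0.0133
grip_force: 58.6
```

Request:
{"api": "move_arm", "payload": {"rows": [[[0,0.1,0,0],[0,0.2,0,0],[-0.01,0.35,0,0],[-0.01,0.5,0,0],[-0.02,0.65,0,0],[-0.02,0.72,0,0],[-0.02,0.72,0,0]]]}}

```text
clock: 13.95
eef_pos: [0.5766, 0.1115, 0.2445]
eef_rot: [0.697, 0.717, -0.001, -0.0]
wrist_force: [-5.4, -3.7, -3.3]
grip_width: 0.0131
grip_force: 58.6
```

Run:
```python
from st import *
s,R=st()
I,Q,C=shot("side"); cv2.imwrite("pics/m6.png",cv2.resize(I[140:240,260:360],(500,500),interpolation=2))
o=(I[...,2]>90)&(I[...,0]<60)&(I[...,1]<60)&(np.hypot(Q[...,0]-.58,Q[...,1]-.1)<.05)&(Q[...,2]>.14)&(Q[...,2]<.22);q=Q[o]
if len(q):print(len(q),np.percentile(q,[3,50,97],axis=0).round(4).tolist())
# gate hinge estimate: knob -> 0.17 from hinge when shot
```

```text
t 13.95 p [0.5766 0.1115 0.2445] closeyaw 1.63 tilt [-0.001 -0.001 -1.   ] q [ 0.    0.37  1.53 -0.    1.25 -0.03] F [-5.4 -3.7 -3.3] w 0.0131 gf 58.6
51 [[0.5721, 0.0992, 0.1714], [0.5774, 0.1045, 0.1912], [0.5831, 0.1096, 0.2069]]
```

View pics/m6.png

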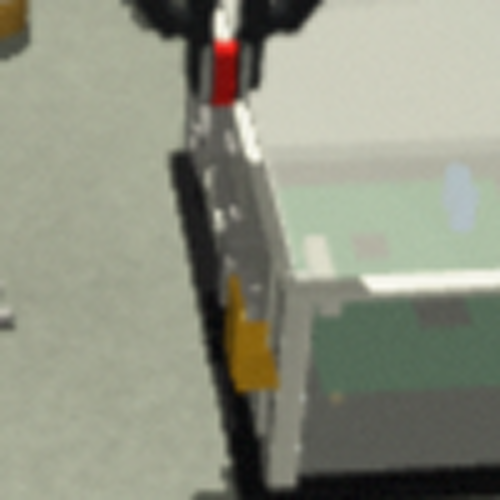

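Request:
{"api": "move_arm", "payload": {"rows": [[[-0.1,0.01,0,-0.3],[-0.23,0.04,0,-0.62],[-0.34,0.07,0,-0.93],[-0.46,0.1,0,-1.25],[-0.46,0.1,0,-1.25]]]}}

```text
clock: 14.62
eef_pos: [0.5551, 0.1162, 0.2454]
eef_rot: [0.757, 0.654, 0.001, 0.002]
wrist_force: [2.0, -4.4, -3.2]
grip_width: 0.013
grip_force: 58.8
```

Request:
{"api": "move_arm", "payload": {"rows": [[[-0.11,0.04,0,-0.31],[-0.22,0.08,0,-0.62],[-0.33,0.13,0,-0.94],[-0.43,0.18,0,-1.25],[-0.43,0.18,0,-1.25],[-0.43,0.18,0,-1.25]]]}}

```text
clock: 15.38
eef_pos: [0.5336, 0.1254, 0.2452]
eef_rot: [0.811, 0.586, 0.001, 0.001]
wrist_force: [1.3, -4.0, -2.7]
grip_width: 0.0128
grip_force: 58.9
```

Run:
```python
from st import *
from fit import line,rect
s,R=st(); im=[]
for n in ("side","scene","wrist"):
    I,Q,C=shot(n); im.append(I)
    if n=="wrist":
        np.save("w7.npy",Q); cv2.imwrite("pics/w7.png",I)
    else:
        d=np.hypot(Q[...,0]-.4675,Q[...,1]+.373)
        o=(I[...,2]>140)&(I[...,0]<90)&(I[...,1]>60)&(d<.035)&(Q[...,2]>.09)&(Q[...,2]<.14);q=Q[o]
        print(n,"clip",len(q),np.percentile(q,[3,50,97],axis=0).round(4).tolist())
f=lambda i,x,y:cv2.resize(i[y:y+120,x:x+120],(400,400),interpolation=2)
cv2.imwrite("pics/m7.png",np.hstack([f(im[0],250,130),cv2.resize(im[2][0:420,70:490],(400,400))]))
```

```text
t 15.38 p [0.5336 0.1254 0.2452] closeyaw -18.31 tilt [ 0.002 -0.001 -1.   ] q [ 0.03  0.3   1.63 -0.    1.21  0.35] F [ 1.3 -4.  -2.7] w 0.0128 gf 58.9
side clip 115 [[0.4443, -0.39, 0.119], [0.4747, -0.3748, 0.123], [0.4882, -0.3584, 0.1256]]
scene clip 65 [[0.447, -0.3891, 0.1194], [0.4592, -0.3726, 0.1227], [0.4899, -0.3569, 0.1252]]
```

View pics/m7.png

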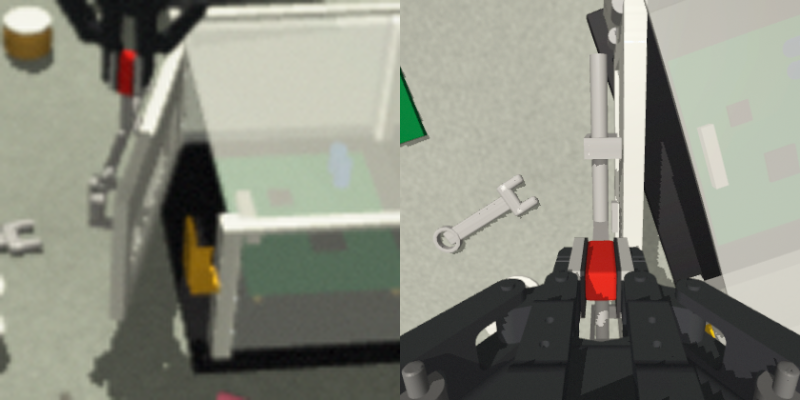

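The side crop shows the gate standing ajar, clear of the keeper, and in the wrist crop it lies parallel to the pads (~20°) with the knob still gripped. The clip is unchanged on the bar. I'll let it settle, then hand in.

Request:
{"api": "move_arm", "payload": {"rows": [[[0,0,0,0],[0,0,0,0],[0,0,0,0],[0,0,0,0]]]}}

```text
clock: 16.02
eef_pos: [0.5336, 0.1254, 0.2452]
eef_rot: [0.811, 0.586, 0.001, 0.001]
wrist_force: [1.7, -4.3, -3.9]
grip_width: 0.0132
grip_force: 58.9
```

```bash
python3 -c "
from st import *
st(); print(workorder.job_done())"
```

```text
t 16.02 p [0.5336 0.1254 0.2452] closeyaw -18.31 tilt [ 0.002 -0.001 -1.   ] q [ 0.03  0.3   1.63 -0.    1.21  0.35] F [ 1.7 -4.3 -3.9] w 0.0132 gf 58.9
the job is handed in; nothing more can be done
None
```

I handed the job in at 16 s: the clip is fully seated near the middle of the copper bar and released, the bolt is drawn back about 36 mm, and the arm still grips the knob, holding the gate about 20° ajar.

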